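# Clamp the black-capped vial with the coarse ring of a coaxial control

## Task

Stand the black-capped vial upright on the base plate of the vial clamp, in the gap between the orange pad and the grey V block, and let go. Then turn only the black outer ring of the two concentric knobs clockwise until the pad clamps the vial against the V block with about 10 newtons, and let go of the ring. The vial is glass, so squeeze it gently, well under 20 newtons; the silver inner knob is already set and must not be turned, the jaw must be driven by the ring and not pushed, and the white-capped vials and the lens cap stay where they are.

Things in the scene. Friction and masses are not known exactly. Their poses are not given: they have to be found in the camera images.
- vial_0_mid (a point): Centre of the black-capped glass vial with green contents (23 mm diameter, 56 mm tall, 30 g): on its axis, 28 mm above its underside. The black cap (21 mm wide) is the top 13 mm. It starts upright on the worktop; the V block and jaw stand 40 mm above the worktop, so a vial held by its top 13 mm is set between them with the fingers above them.
- vial_1_mid (a point): Centre of a white-capped vial of the same size, a bystander, upright on the worktop.
- vial_3_mid (a point): Centre of the other white-capped vial, a bystander, upright on the worktop.
- lens_cap: Flat black lens cap, 37 mm diameter, 12 mm high, a bystander lying on the worktop; origin at the centre of its underside.
- clamp: Vial clamp, fixed to the worktop: an aluminium base plate 80 x 215 x 10 mm (x, y, z of its frame; origin at the centre of its underside) with a grey gearbox 70 x 66 mm, top 42 mm above the worktop, at its +y end. The two concentric knobs stand on the gearbox at y = +70 mm. The jaw comes out of the gearbox and moves along the frame's -y towards the V block at the -y end.
- nest (a point): Put-down point for the vial's axis, on the base plate's top face (10 mm above the worktop); at the start 6 to 9 mm are free from the vial to the pad. The grey V block (28 mm tall, 50 mm wide, 90 degree V facing the jaw) is bolted at a different place each time, not measured: a vial resting in the V stands 1 to 7 mm to -y of here. The pad slides it there; only then the force rises.
- jaw: Steel jaw, 44 x 12 x 28 mm, top 39.5 mm above the worktop, driven by the outer ring only; origin at the middle of the lower edge of its face towards the V block. In front it carries the orange sprung pad (38 x 4 x 24 mm; its pressing face stands 8 mm in front of the jaw's face), which yields against the jaw by 1 mm per 10 N, 4 mm at most.
- coarse_mid (a point): Centre of the black knurled outer ring (48 mm diameter, 14 mm tall), on the common vertical axis of both knobs, 51 mm above the worktop: the ring reaches from 44 to 58 mm, its sides are free all round down to the gearbox top at 42 mm.
- coarse (a joint): Angle of the outer ring (rad, 0 to 2.0; grows as it turns clockwise seen from above). Each radian moves the jaw 14 mm towards the V block. It has a steady drag of about 0.30 N m and stays where it is left; once the pad presses the vial, each newton of clamping adds 0.014 N m to the turning torque, and each 0.01 rad adds 1.4 N. Starts between 0 and 0.2.
- fine (a joint): Angle of the silver inner knob (rad, clockwise positive), which turns very easily and must keep its setting (within 0.2 rad).
- fine_mark (a point): Outer end of the red line on top of the silver inner knob (20 mm diameter, 18 mm tall, its top 76.5 mm above the worktop, same axis as the ring), 9 mm from the axis.
There are look-alikes about, which are no part of the job. Leave any purple look-alike of the part that bears vial_0_mid alone.

How it is judged:
On the way, in this order (a step that is already met when the one before it is completed fails the run):
1. the black-capped vial stands upright on the base plate between pad and V block, let go and not yet clamped (horizontal distance between vial_0_mid and nest below 0.011 m and height (world z) of vial_0_mid below 0.041 m and angle between vial_0_mid's own z axis and vertical below 0.12 rad and contact force between the fingers and vial_0 below 0.1 N and contact force between jaw and vial_0 below 2 N), for 0.2 s.
2. the pad clamps the vial with 5 to 16 N (contact force between jaw and vial_0 between 5 and 16 N), for 0.2 s.
At the end, for the whole second after the job is handed in: The black-capped vial stands upright (within 0.1 rad) on the base plate in the V (axis within 4 mm of the clamp's centre line and 39 to 53 mm to -y of the clamp's centre), clamped by the pad with 5 to 16 N; the mark of the inner knob is within 2 mm of where it was (all of step 2 and x of vial_0_mid in the frame of clamp between -0.004 and 0.004 m and y of vial_0_mid in the frame of clamp between -0.053 and -0.039 m and height (world z) of vial_0_mid below 0.041 m and angle between vial_0_mid's own z axis and vertical below 0.1 rad and distance of fine_mark from where it was at the start of the episode below 0.002 m); the robot touches nothing.
It fails at once if the vial is squeezed by the pad with more than 22 N (contact force between jaw and vial_0 above 22 N).
It fails at once if the inner knob is turned (its mark moves more than 2 mm) (distance of fine_mark from where it was at the start of the episode above 0.002 m).
It fails at once if the fingers push the jaw (more than 3 N) (contact force between the fingers and jaw above 3 N).
It fails at once if a white-capped vial or the lens cap is moved more than 15 mm (distance of any of vial_1_mid, vial_3_mid, lens_cap from where it was at the start of the episode above 0.015 m).
It also fails if it takes over 64 s, if anything falls off the work surface, if the arm or the gripper's body presses on something with over 40 N, if the wrist force passes 120 N, or if a joint passes its speed limit or range.

## Robot

A 6-joint arm with a two-finger parallel gripper is mounted at the origin on a cart in front of the work surface, level with it; the furniture and walls round the work are solid. World frame = base frame: x ahead of the robot, y to its left, z up, the work surface at z = 0. Lengths are in m, angles in rad, forces in N, time in s.
With the tool pointing down it reaches from about 0.3 to 0.775 m from the base axis. Payload 14.6 kg.
Tool frame: the origin (TCP) lies between the finger pads; the fingertips stand 19 mm ahead of it and the grasp point (between the pads) is the TCP; z points along the fingers, y is the direction in which the jaws open and shut (so a half turn about z gives the same grasp; the last joint's range is limited). The gripper opens to 94 mm and grips with 3 to 60 N. Pads are 16 mm wide; open, the fingers measure 119 mm over their backs; the gripper's body (75 mm by 177 mm) begins 78 mm behind the grasp point.
Start: joints at [1.072, 0.3, 1.521, -0, 1.321, -0.067], TCP at [0.23, 0.5, 0.224] pointing down, gripper open.
Joint ranges: [-3.03, 3.03], [-0.79, 2.21], [0.23, 2.52], [-1.04, 4.18], [0, 3.07], [-2.55, 2.55]. Speed limits (rad/s): [2.22, 2.22, 2.57, 3.14, 3.14, 3.14].

## Interface

Orientations are given as [roll, pitch, yaw] about the fixed x, y, z axes, in that order (R = Rz(yaw) Ry(pitch) Rx(roll)).
In Python, from station import telemetry, vision, ctrl gives the robot as it stands. The module is installed in compiled form; this text tells all that it offers.
- The arm moves only by the shell command python3 -m creep 'ROWS' [FORCE]. ROWS is JSON, a list of rows, each a list of 3 entries, a list of its own where there are three numbers: the shift along the tool's x, y, z in units of 50 mm (1.0 is 50 mm), then the turn about the tool's z in units of 8 degrees (1.0 is 8 degrees), then the opening, from 0 (shut) to 1 (fully open). In form: [[[tx, ty, tz], twist, gripper], ...]. A call has 1 to 12 rows; each row is the pose to reach, as a shift and turn from the pose commanded when the call began, along the tool's axes at that moment; what a row does not reach only later rows make up. A row lasts 1/10 s, in which the tool goes at most 50 mm and 8.59 degrees, less where a joint would pass 70% of its speed; a pose out of reach is approached as far as the arm can. A call with a gripper value outside its range is refused whole. The fingers move at their own pace and stop on an object; FORCE is the grip in N (left out, the last holds). Time passes only in rows, so rows that repeat a pose let the fingers close. It gives the time, the measured TCP pose, the force and the opening at its end, in the units of the state.
- telemetry.get_obs(): the state, without advancing time (a new reading comes with each control period).
- vision.camera(name): name is "side" or "top" or "wrist"; returns a dict with "img" (480x640x3 uint8, red, green, blue), "depth" (480x640 float32, m along the optical axis (not along the pixel's ray), 0 where there is no reading), "vertical_fov" (degrees; the focal length in pixels is half the picture's height over the tangent of half this angle, whatever the lens; pixels are square), "cx", "cy" (the principal point, pixels), "extrinsics" (4x4, takes a point from camera to world coordinates); the wrist camera has in their place "hand_eye" (4x4, takes a point from camera to tool coordinates, whose origin is the TCP and whose axes are the flange's). Camera axes: x right, y down, z forward; pixel columns grow to the right and rows downward; lengths in m; the calibration is good to about 2 mm. A picture is of the moment at which its call begins: read the wrist's pose just before it.
- ctrl.hand_in(): hands the job in, once; it reports no verdict.
The state is a dict: "time_s": time; "qpos": joint angles; "joint_vel": joint speeds; "tau": joint torques, N m; "ee_pos": TCP position; "eef_rot": TCP orientation; "force": force on the tool from outside, world axes, zero at the start; "moment": the same for the moment, N m; "grip_width": finger opening in m.
Only numpy, scipy, OpenCV 4.12 (cv2) and the standard library are available. Lean on these libraries where they do the work, as an engineer would, in place of code of your own. Each camera call takes 0.05 s, during which the arm holds its last target.

## Working session

There is one attempt and no reset: what is moved stays moved. The work goes in short steps, Python scripts to look and compute and a shell command to move; the robot and the scene stay as the last step left them, time stands still between calls to the robot, and variables do not carry over. Pictures are saved under pics/ and viewed, and the job is handed in when it is done.

```bash
mkdir -p pics; cat > h.py <<'E'
import numpy as np, cv2
from station import telemetry, vision, ctrl
from scipy.spatial.transform import Rotation as R
def cam(n):
    o=telemetry.get_obs(); c=vision.camera(n)
    f=240/np.tan(np.radians(c["vertical_fov"])/2)
    if n=="wrist":
        T=np.eye(4);T[:3,:3]=R.from_euler('xyz',o["eef_rot"]).as_matrix();T[:3,3]=o["ee_pos"];E=T@c["hand_eye"]
    else: E=np.array(c["extrinsics"])
    c["E"]=E;c["f"]=f
    np.savez("last_%s.npz"%n,img=c["img"],depth=c["depth"],E=E,f=f,cx=c["cx"],cy=c["cy"])
    return c
def load(n): return dict(np.load("last_%s.npz"%n))
def px(c,u,v,z=None):
    """pixel to world by depth, or by plane height z"""
    r=np.array([(u-c["cx"])/c["f"],(v-c["cy"])/c["f"],1.]);E=c["E"]
    if z is None: d=float(c["depth"][int(v),int(u)])
    else: d=(z-E[2,3])/(E[:3,:3]@r)[2]
    return (E[:3,:3]@(r*d)+E[:3,3])
def proj(c,p):
    q=np.linalg.inv(c["E"])@np.append(p,1);return q[0]/q[2]*c["f"]+c["cx"],q[1]/q[2]*c["f"]+c["cy"]
def save(img,fn): cv2.imwrite("pics/"+fn,img[...,::-1])
def crop(c,u0,u1,v0,v1,k,fn): save(cv2.resize(c["img"][v0:v1,u0:u1],None,fx=k,fy=k,interpolation=cv2.INTER_CUBIC),fn)
E
python3 - <<'E'
from h import *
o=telemetry.get_obs();print(o)
for n in ["top","side","wrist"]:
    c=cam(n);save(c["img"],n+"0.png");print(n,c["f"],c["cx"],c["cy"],c["E"].round(3).tolist())
E
```

```text
{'time_s': 0.0, 'qpos': array([ 1.07235592e+00,  3.00471360e-01,  1.52163051e+00,  3.61232322e-05,
        1.32073623e+00, -6.65843916e-02]), 'joint_vel': array([-0.00033177, -0.00175086, -0.00151694,  0.00241066, -0.00084083,
        0.00200065]), 'tau': array([-2.24111813e-03, -5.31809878e+01, -3.52736092e+01,  7.07219378e-02,
        2.44796398e-02, -6.85586610e-05]), 'ee_pos': array([0.23006413, 0.49927354, 0.22386528]), 'eef_rot': array([-3.14035230e+00, -1.17777012e-04,  2.70972761e+00]), 'force': array([-0.20030794, -0.49867428, -1.0996224 ]), 'moment': array([-0.03619091, -0.05578798, -0.00978148]), 'grip_width': 0.0941512066360291}
top 581.7732929920691 325.45909224372855 245.89858880792815 [[0.029, -0.998, 0.06, 0.432], [-0.999, -0.031, -0.026, -0.068], [0.027, -0.059, -0.998, 1.065], [0.0, 0.0, 0.0, 1.0]]
side 622.0939549142153 325.07760619362364 244.42686464848364 [[0.971, -0.147, 0.187, 0.269], [-0.238, -0.627, 0.742, -0.94], [0.008, -0.765, -0.644, 0.84], [0.0, 0.0, 0.0, 1.0]]
wrist 387.4288100536112 326.80739635024435 239.79558142282056 [[0.418, 0.879, 0.231, 0.164], [0.909, -0.404, -0.107, 0.531], [-0.001, 0.254, -0.967, 0.385], [0.0, 0.0, 0.0, 1.0]]
```

View pics/top0.png

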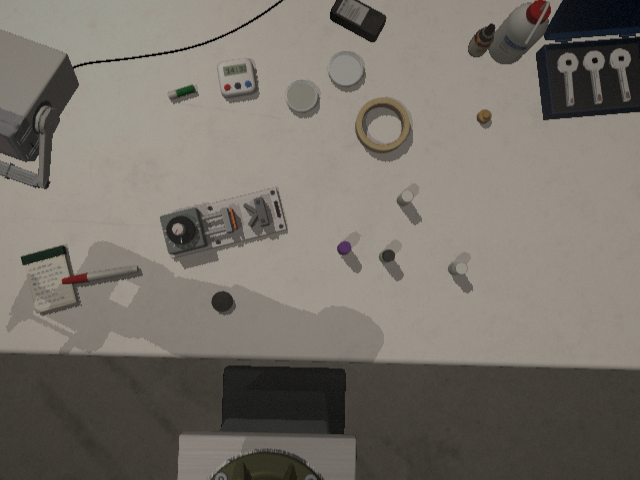

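View pics/side0.png

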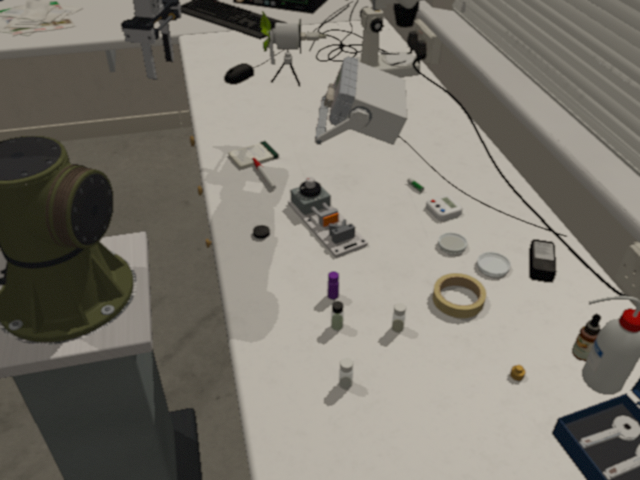

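View pics/wrist0.png

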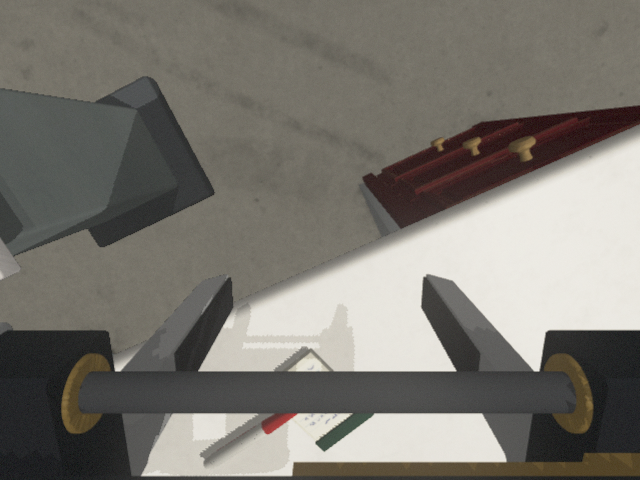

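```bash
python3 - <<'E'
from h import *
c=load("top")
crop(c,150,300,180,260,5,"clampT.png"); crop(c,325,475,185,285,5,"vialT.png")
s=load("side");crop(s,280,400,170,350,4,"sideC.png")
E
```

```text
(no output)
```

View pics/clampT.png

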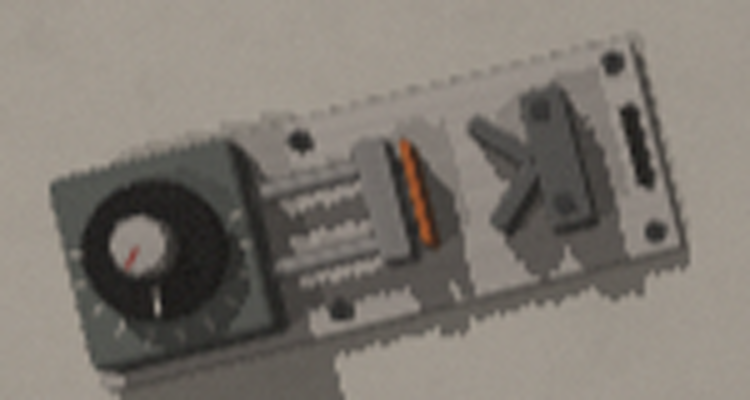

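View pics/vialT.png

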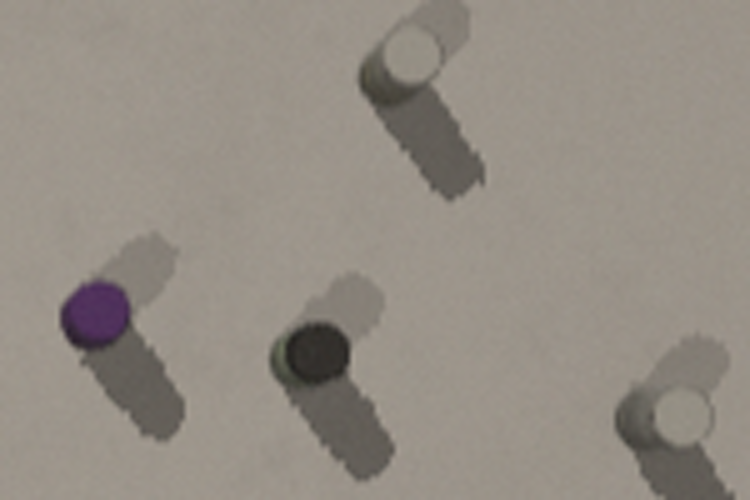

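View pics/sideC.png

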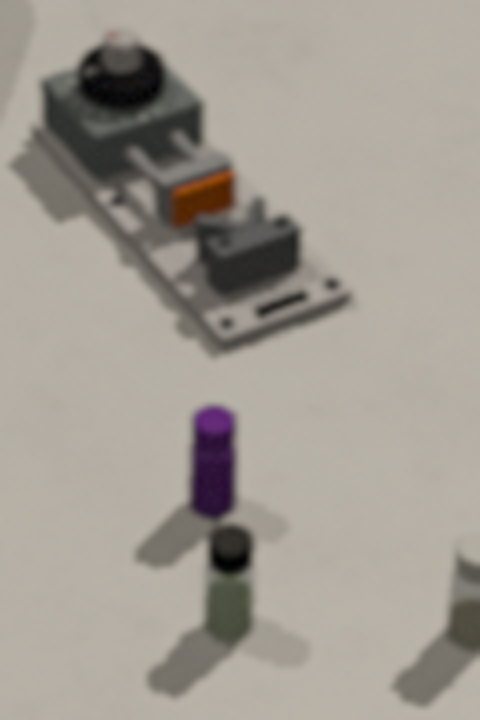

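```bash
cat > m.py <<'E'
from h import *
c=load("top")
def C(x,y,z): return px(c,150+x/5-.4,180+y/5-.4,z)
d=lambda x,y:px(c,150+x/5-.4,180+y/5-.4)
gb=[C(52,183,.042),C(240,140,.042),C(282,325,.042),C(100,368,.042)]
print("gb",np.round(gb,4)); print("sides",[np.linalg.norm(gb[i]-gb[(i+1)%4]).round(4) for i in range(4)])
br=[C(632,38,.01),C(688,262,.01)];print("plate right",np.round(br,4),np.linalg.norm(br[0]-br[1]))
rg=C(155,250,.058);kn=C(138,245,.0765);print("ring",rg,"knob",kn)
print("mark",C(126,266,.0765))
e=(br[0]+br[1])/2;e[2]=0;k=(rg+kn)/2;k[2]=0
ya=(k-e)/np.linalg.norm(k-e);print("len knob->end (expect .1775)",np.linalg.norm(k-e),"yaw",np.degrees(np.arctan2(-ya[0],ya[1])))
x1=(gb[1]-gb[2]);print("yaw gb x",np.degrees(np.arctan2(x1[1],x1[0])));x1=br[0]-br[1];print(np.degrees(np.arctan2(x1[1],x1[0])))
x1=gb[0]-gb[1];print("yaw gb y",np.degrees(np.arctan2(-x1[0],x1[1])))
o=(k-.07*ya+e+.1075*ya)/2;print("origin",o)
xa=np.array([ya[1],-ya[0],0])
for n,p in dict(padT=C(408,140,.037),padB=C(432,244,.037),jawTL=C(362,150,.0395),Vtip1=C(475,118,.038),Vtip2=C(500,232,.038),Vap=C(528,172,.038),Vbr=C(592,222,.038)).items():
    print(n,((p-o)@xa).round(4),((p-o)@ya).round(4))
print("nest",o-.042*ya)
v=px(c,325+318/5-.4,185+352/5-.4,.056);print("vial",v, "depth pt",px(c,388,255))
print("depth ring pt",d(200,270),"gb",d(80,200))
E
python3 m.py
```

```text
gb [[0.5361 0.1975 0.042 ]
 [0.5534 0.1326 0.042 ]
 [0.4887 0.1152 0.042 ]
 [0.4717 0.1778 0.042 ]]
sides [np.float64(0.0672), np.float64(0.067), np.float64(0.0649), np.float64(0.0673)]
plate right [[ 0.5993 -0.0017  0.01  ]
 [ 0.518  -0.0248  0.01  ]] 0.08451795250157045
ring [0.51241265 0.15699403 0.058     ] knob [0.51244668 0.15865573 0.0765    ]
mark [0.50518738 0.16237417 0.0765    ]
len knob->end (expect .1775) 0.1772190051856916 yaw 15.12260059556574
yaw gb x 15.052314585115164
15.880114326261685
yaw gb y 14.937335890801297
origin [0.53065499 0.09038463 0.        ]
padT 0.0203 -0.022
padB -0.0177 -0.022
jawTL 0.0201 -0.0057
Vtip1 0.0224 -0.0468
Vtip2 -0.0191 -0.0463
Vap -0.0007 -0.0607
Vbr -0.0231 -0.0787
nest [0.54161217 0.04983909 0.        ]
vial [ 0.47966312 -0.2036438   0.056     ] depth pt [ 0.47964744 -0.20328039  0.05610465]
depth ring pt [0.50582969 0.14083004 0.06007585] gb [0.53030583 0.18711074 0.04345001]
```

```bash
cat >> h.py <<'E'
def go(p,yaw_deg):
    o=telemetry.get_obs();M=R.from_euler('xyz',o["eef_rot"]).as_matrix()
    t=M.T@(np.array(p)-o["ee_pos"])/.05
    cur=np.degrees(np.arctan2(M[1,0],M[0,0]));tw=(cur-yaw_deg+180)%360-180
    print("units",t.round(3),"twist",round(tw/8,3),"| at",o["ee_pos"].round(4),"yaw",round(cur,2),"t",round(o["time_s"],2),"F",o["force"].round(1),"M",o["moment"].round(3),"w",round(o["grip_width"],4),"j6",o["qpos"][5].round(2))
E
python3 -c "
from h import *
go([.4797,-.2036,.2],105.1)"
```

```text
units [-10.418 -10.679   0.489] twist 6.27 | at [0.2301 0.4994 0.224 ] yaw 155.26 t 0.15 F [-0.4 -1.   0.3] M [ 0.007  0.002 -0.031] w 0.0941 j6 -0.07
```

```bash
python3 -m creep '[[[-0.7,-0.7,0],0.6,0.5],[[-1.4,-1.4,0],1.2,0.5],[[-2.1,-2.1,0],1.8,0.5],[[-2.8,-2.8,0.1],2.4,0.5],[[-3.5,-3.5,0.1],3,0.5],[[-4.2,-4.2,0.1],3.6,0.5],[[-4.9,-4.9,0.2],4.2,0.5],[[-5.6,-5.7,0.2],4.8,0.5],[[-6.3,-6.4,0.3],5.4,0.5],[[-7.0,-7.1,0.3],6,0.5],[[-7.7,-7.8,0.3],6.27,0.5],[[-8.4,-8.6,0.4],6.27,0.5]]'
python3 -c "
from h import *
go([.4797,-.2036,.2],105.1)"
```

```text
time_s: 1.35
ee_pos: [0.4307, -0.0641, 0.2053]
eef_rot: [3.141, 0.001, 1.833]
force: [1.6, 1.1, -0.3]
grip_width: 0.0474
units [-2.95   0.225  0.108] twist -0.012 | at [ 0.4307 -0.0641  0.2053] yaw 105.0 t 1.35 F [ 1.6  1.1 -0.3] M [-0.034  0.028  0.023] w 0.0474 j6 -0.49
```

```bash
python3 -m creep '[[[-0.9,0.1,0],0,0.5],[[-1.8,0.15,0],0,0.5],[[-2.5,0.2,0.1],0,0.5],[[-2.95,0.22,0.1],0,0.5],[[-2.95,0.22,0.1],0,0.5],[[-2.95,0.22,0.1],0,0.5],[[-2.95,0.22,0.1],0,0.5]]'
python3 - <<'E'
from h import *
go([.4797,-.2036,.12],105.1)
c=cam("wrist");save(c["img"],"w1.png");print(proj(c,[.4797,-.2036,.056]))
t=cam("top");save(t["img"],"t1.png")
E
```

```text
time_s: 2.05
ee_pos: [0.4791, -0.2004, 0.2]
eef_rot: [-3.142, -0.0, 1.835]
force: [0.0, 0.3, 0.2]
grip_width: 0.0467
units [-0.065 -0.004  1.6  ] twist 0.006 | at [ 0.4791 -0.2004  0.2   ] yaw 105.14 t 2.05 F [0.  0.3 0.2] M [-0.079 -0.032 -0.03 ] w 0.0467 j6 -0.73
(np.float64(325.7997705582357), np.float64(236.23607269256033))
```

View pics/w1.png

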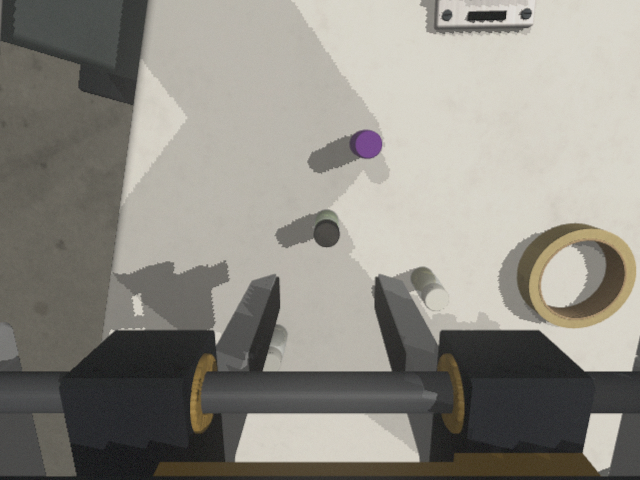

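```bash
python3 - <<'E'
from h import *
c=load("wrist")
print("wrist vial",px(c,326.5,233.5,.056),"w1",px(c,434,298,.056),"w2",px(c,278,346,.056))
c=load("top");print(px(c,325+412/5,185+55/5,.056),px(c,325+683/5,185+415/5,.056))
go([.4797,-.2026,.0645],105.1)
E
```

```text
wrist vial [ 0.47964921 -0.20124142  0.056     ] w1 [ 0.5823679  -0.23167494  0.056     ] w2 [ 0.46520798 -0.31056577  0.056     ]
[ 0.58424923 -0.23502615  0.056     ] [ 0.46089758 -0.33266895  0.056     ]
units [-4.300e-02 -2.000e-03  2.714e+00] twist 0.008 | at [ 0.4792 -0.2005  0.2002] yaw 105.16 t 2.15 F [-0.5 -0.4  0.6] M [-0.013  0.058 -0.035] w 0.0468 j6 -0.73
```

```bash
python3 -m creep '[[[-0.03,0,0.7],0,0.5],[[-0.03,0,1.4],0,0.5],[[-0.03,0,2.1],0,0.5],[[-0.03,0,2.5],0,0.5],[[-0.03,0,2.7],0,0.5],[[-0.03,0,2.71],0,0.5],[[-0.03,0,2.71],0,0.5],[[-0.03,0,2.71],0,0.5]]' 15
python3 - <<'E'
from h import *
go([.4797,-.2026,.0645],105.1)
c=cam("side");crop(c,280,400,250,350,6,"s2.png")
E
```

```text
time_s: 2.95
ee_pos: [0.4802, -0.203, 0.0657]
eef_rot: [3.14, 0.001, 1.835]
force: [0.4, -0.1, 0.2]
grip_width: 0.0469
units [ 0.01  -0.008  0.025] twist 0.002 | at [ 0.4802 -0.203   0.0657] yaw 105.11 t 2.95 F [ 0.4 -0.1  0.2] M [-0.082  0.089 -0.028] w 0.0469 j6 -0.73
```

View pics/s2.png

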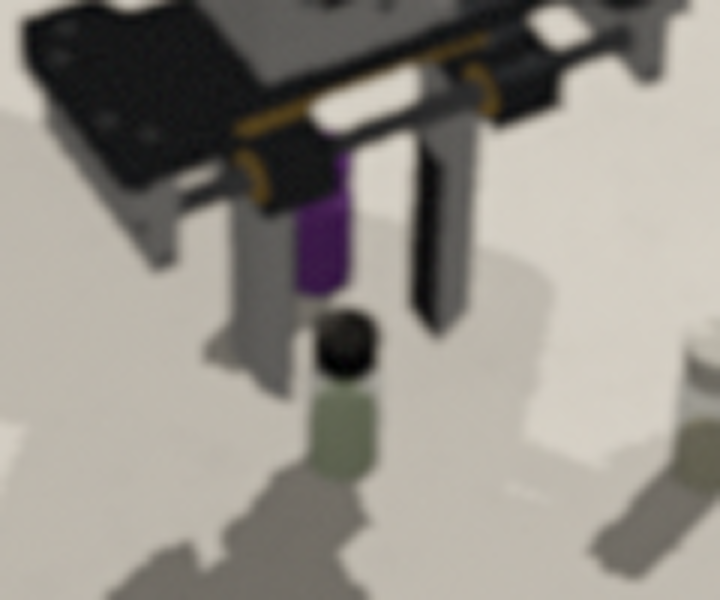

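The fingertips straddle the black cap (crop ~(345,345)) with the purple look-alike behind; now I close on the cap.

```bash
python3 -m creep '[[[0,0,0.02],0,0.5],[[0,0,0.02],0,0.2],[[0,0,0.02],0,0.15],[[0,0,0.02],0,0.15],[[0,0,0.02],0,0.15],[[0,0,0.02],0,0.15],[[0,0,0.02],0,0.15],[[0,0,0.02],0,0.15]]' 15
python3 - <<'E'
from h import *
go([.4797,-.2026,.15],105.1)
E
```

```text
time_s: 3.8
ee_pos: [0.4796, -0.2028, 0.0634]
eef_rot: [3.142, 0.0, 1.834]
force: [-0.2, -0.7, 0.4]
grip_width: 0.021
units [ 0.003  0.003 -1.731] twist -0.0 | at [ 0.4796 -0.2028  0.0634] yaw 105.1 t 3.8 F [-0.2 -0.7  0.4] M [-0.048  0.026 -0.006] w 0.021 j6 -0.73
```

```bash
python3 -m creep '[[[0,0,-0.4],0,0.15],[[0,0,-1],0,0.15],[[0,0,-1.7],0,0.15],[[0,0,-1.7],0,0.15],[[0,0,-1.7],0,0.15]]'
python3 - <<'E'
from h import *
go([.5413,.0503,.15],105.1)
c=cam("side");crop(c,280,400,200,350,4,"s3.png")
E
```

```text
time_s: 4.3
ee_pos: [0.4796, -0.2028, 0.1485]
eef_rot: [3.141, 0.001, 1.834]
force: [-0.0, 1.0, -0.8]
grip_width: 0.0208
units [ 4.566  2.51  -0.031] twist 0.0 | at [ 0.4796 -0.2028  0.1485] yaw 105.1 t 4.3 F [-0.   1.  -0.8] M [-0.064  0.043  0.033] w 0.0208 j6 -0.73
```

View pics/s3.png

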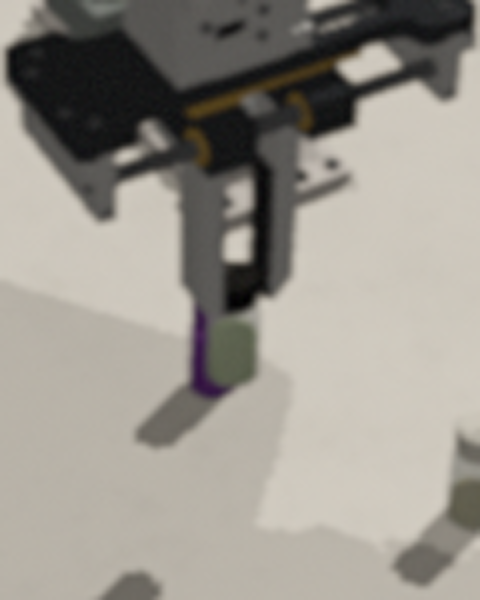

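The vial hangs upright in the fingers (black cap at crop (240,285)), purple behind. Moving over the nest.

```bash
python3 -m creep '[[[0.4,0.2,-0.1],0,0.15],[[1,0.6,-0.2],0,0.15],[[1.7,0.95,-0.3],0,0.15],[[2.4,1.3,-0.3],0,0.15],[[3.1,1.7,-0.3],0,0.15],[[3.8,2.1,-0.2],0,0.15],[[4.3,2.35,-0.1],0,0.15],[[4.57,2.51,0],0,0.15],[[4.57,2.51,0],0,0.15],[[4.57,2.51,0],0,0.15],[[4.57,2.51,0],0,0.15]]'
python3 - <<'E'
from h import *
go([.5413,.0503,.0745],105.1)
c=cam("wrist");save(c["img"],"w4.png")
c=cam("side");crop(c,270,390,160,270,6,"s4.png")
E
```

```text
time_s: 5.45
ee_pos: [0.5412, 0.0493, 0.1484]
eef_rot: [-3.141, 0.0, 1.833]
force: [-0.4, 0.4, 0.0]
grip_width: 0.0206
units [0.018 0.008 1.477] twist -0.009 | at [0.5412 0.0493 0.1484] yaw 105.03 t 5.45 F [-0.4  0.4  0. ] M [-0.083  0.066 -0.022] w 0.0206 j6 -0.24
```

View pics/w4.png

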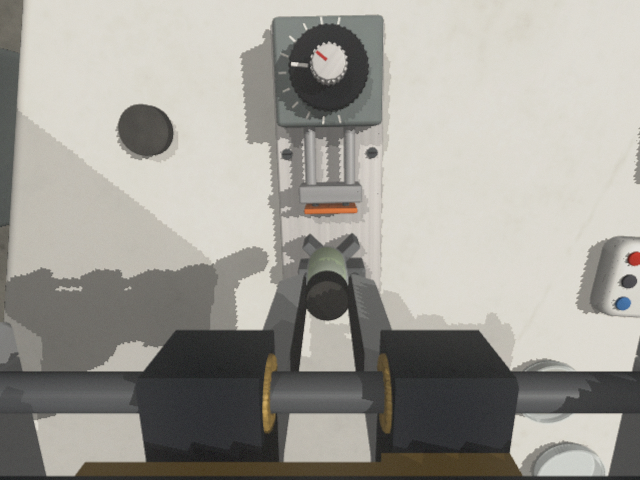

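View pics/s4.png

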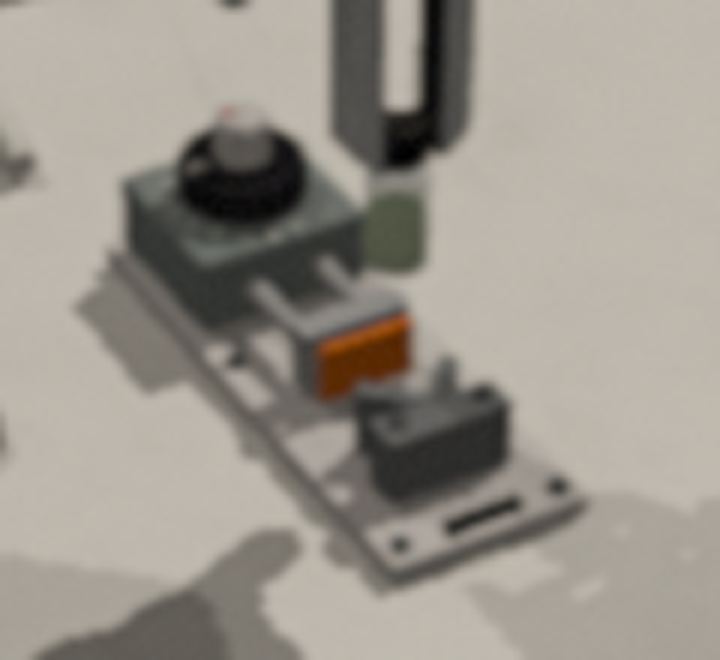

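```bash
python3 - <<'E'
from h import *
c=load("wrist")
o=np.array([.53065,.09038,0]);ya=np.array([-.2609,.9654,0]);xa=np.array([.9654,.2609,0])
for n,p in dict(padL=px(c,304,207,.037),padR=px(c,357,206,.037),knob=px(c,328.5,63,.0765),ring=px(c,329,68,.058),gTL=px(c,274,17,.042),gTR=px(c,382,16,.042),gBR=px(c,384,126,.042),gBL=px(c,276,127,.042),captop=px(c,327,300,.1405),Vt1=px(c,306,238,.038),Vt2=px(c,356,238,.038),lens=px(c,146,130,.012)).items():
    print(n,p.round(4),((p-o)@xa).round(4),((p-o)@ya).round(4))
p=np.array([.5412,.0493,0]);print("tcp",(p-o)@xa,(p-o)@ya)
crop(c,250,400,180,330,4,"w4c.png")
E
```

```text
padL [0.5192 0.0708 0.037 ] -0.0162 -0.0159
padR [0.5554 0.0813 0.037 ] 0.0215 -0.0152
knob [0.513  0.1601 0.0765] 0.0011 0.0719
ring [0.5132 0.1606 0.058 ] 0.0015 0.0723
gTL [0.472  0.1825 0.042 ] -0.0326 0.1042
gTR [0.5365 0.2004 0.042 ] 0.0344 0.1047
gBR [0.5571 0.1382 0.042 ] 0.038 0.0393
gBL [0.4881 0.1189 0.042 ] -0.0336 0.0387
captop [0.5418 0.0498 0.1405] 0.0002 -0.0421
Vt1 [0.5262 0.0494 0.038 ] -0.015 -0.0384
Vt2 [0.5611 0.0588 0.038 ] 0.0212 -0.0385
lens [0.3919 0.0916 0.012 ] -0.1336 0.0374
tcp -0.0005328019999999452 -0.04241112700000002
```

View pics/w4c.png

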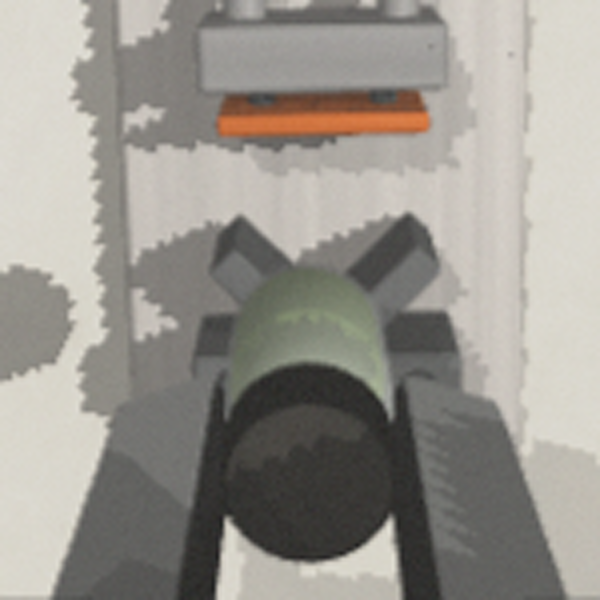

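```bash
python3 - <<'E'
from h import *
o=np.array([.53065,.09038,0]);ya=np.array([-.2609,.9654,0]);xa=np.array([.9654,.2609,0])
def f(p): return np.round([(p-o)@xa,(p-o)@ya,p[2]],4)
w=load("wrist");t=load("top")
for n,a,b in [("tipL",238,225),("tipL face",232,262),("tipR",410,225),("armR",400,258),("back L",210,328),("pad top",322,104),("padface",322,124),("jaw top",322,25),("jaw face",322,60),("plate",322,200),("cap",310,480)]:
    print("W",n,f(px(w,250+a/4,180+b/4)))
for n,a,b in [("tip1",480,130),("tip2",508,222),("arm1",505,148),("arm2",515,205),("apexarea",540,165),("pad",410,160),("pad",425,220),("jaw",385,200),("plate",460,190)]:
    print("T",n,f(px(t if 0 else np.load and t,150+a/5,180+b/5)))
E
```

```text
W tipL [-0.0133 -0.0415  0.0206]
W tipL face [-0.0136 -0.0436  0.0396]
W tipR [ 0.0196 -0.0407  0.0242]
W armR [ 0.0169 -0.0433  0.0382]
W back L [-0.0188 -0.0613  0.0237]
W pad top [ 0.0027 -0.0162  0.0312]
W padface [ 0.0027 -0.0185  0.0387]
W jaw top [ 0.0026 -0.0008  0.0402]
W jaw face [ 0.0026 -0.0068  0.041 ]
W plate [ 0.003  -0.0391  0.0102]
W cap [ 0.0005 -0.0416  0.1415]
T tip1 [ 0.0169 -0.0481  0.038 ]
T tip2 [-0.0172 -0.0504  0.0379]
T arm1 [ 0.0082 -0.0555  0.041 ]
T arm2 [-0.0117 -0.0541  0.0369]
T apexarea [ 0.0002 -0.0658  0.0361]
T pad [ 0.0119 -0.0219  0.0401]
T pad [-0.0101 -0.0223  0.0405]
T jaw [-0.     -0.0103  0.041 ]
T plate [ 0.0013 -0.0341  0.0114]
```

```bash
python3 - <<'E'
from h import *
go([.5416,.0519,.076],105.1)
E
```

```text
units [0.045 0.018 1.453] twist -0.01 | at [0.5413 0.0495 0.1486] yaw 105.02 t 5.55 F [-0.6 -0.8 -0.9] M [-0.12   0.013 -0.051] w 0.0205 j6 -0.24
```

```bash
python3 -m creep '[[[0.045,0.015,0.2],0,0.15],[[0.045,0.015,0.5],0,0.15],[[0.045,0.015,0.8],0,0.15],[[0.045,0.015,1.1],0,0.15],[[0.045,0.015,1.25],0,0.15],[[0.045,0.015,1.4],0,0.15],[[0.045,0.015,1.44],0,0.15],[[0.045,0.015,1.44],0,0.15],[[0.045,0.015,1.44],0,0.15],[[0.045,0.015,1.44],0,0.15]]'
python3 - <<'E'
from h import *
go([.5416,.0519,.0735],105.1)
c=cam("side");crop(c,270,390,160,270,6,"s5.png")
E
```

```text
time_s: 6.55
ee_pos: [0.5416, 0.0529, 0.0769]
eef_rot: [3.141, 0.0, 1.834]
force: [0.2, -0.2, 1.2]
grip_width: 0.0205
units [-0.019 -0.006  0.068] twist 0.0 | at [0.5416 0.0529 0.0769] yaw 105.1 t 6.55 F [ 0.2 -0.2  1.2] M [-0.08   0.012  0.005] w 0.0205 j6 -0.23
```

View pics/s5.png

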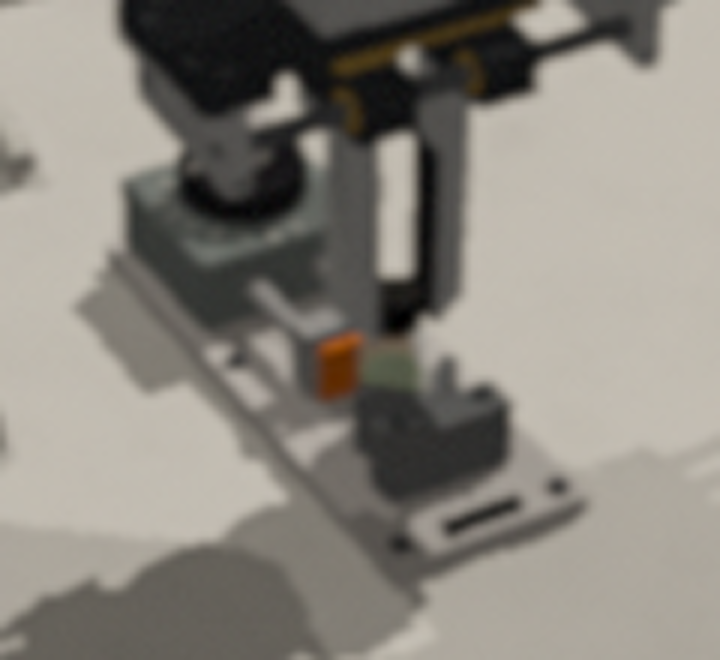

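```bash
for i in 1; do python3 -m creep '[[[-0.01,0,0.03],0,0.15],[[-0.01,0,0.05],0,0.15],[[-0.01,0,0.05],0,0.15]]'; done
python3 -c "
from h import *
go([.5416,.0522,.0735],105.1)"
python3 -m creep '[[[0,0,0],0,0.15],[[0,0,0.01],0,0.15],[[0,0,0.02],0,0.15],[[0,0,0.02],0,0.15]]'
python3 -c "
from h import *
go([.5416,.0522,.0735],105.1)"
```

```text
time_s: 6.9
ee_pos: [0.5414, 0.0524, 0.0737]
eef_rot: [-3.141, -0.0, 1.834]
force: [-0.0, -0.1, -0.7]
grip_width: 0.0207
units [-0.005  0.003  0.005] twist -0.0 | at [0.5414 0.0524 0.0737] yaw 105.1 t 6.9 F [-0.  -0.1 -0.7] M [-0.078  0.013 -0.005] w 0.0207 j6 -0.23
time_s: 7.3
ee_pos: [0.5417, 0.0524, 0.0734]
eef_rot: [3.141, 0.0, 1.834]
force: [-1.2, 0.1, 4.8]
grip_width: 0.0206
units [-0.003 -0.003 -0.002] twist -0.0 | at [0.5417 0.0524 0.0734] yaw 105.1 t 7.3 F [-1.2  0.1  4.8] M [-0.136  0.352 -0.025] w 0.0206 j6 -0.23
```

```bash
python3 -m creep '[[[0,0,0],0,0.28],[[0,0,0],0,0.32],[[0,0,0],0,0.4],[[0,0,0],0,0.4],[[0,0,0],0,0.4],[[0,0,-0.3],0,0.4],[[0,0,-0.9],0,0.4],[[0,0,-1.5],0,0.5],[[0,0,-1.5],0,0.7],[[0,0,-1.5],0,0.7]]'
python3 - <<'E'
from h import *
go([.5128,.159,.13],105.1)
c=cam("wrist");crop(c,220,440,0,300,2,"w6.png")
c=cam("side");crop(c,270,390,160,270,6,"s6.png")
E
```

```text
time_s: 8.3
ee_pos: [0.5416, 0.0524, 0.148]
eef_rot: [3.141, 0.0, 1.834]
force: [-1.4, -0.6, -1.0]
grip_width: 0.0581
units [2.208 0.    0.359] twist -0.0 | at [0.5416 0.0524 0.148 ] yaw 105.1 t 8.3 F [-1.4 -0.6 -1. ] M [-0.001  0.063 -0.021] w 0.0581 j6 -0.23
```

View pics/w6.png

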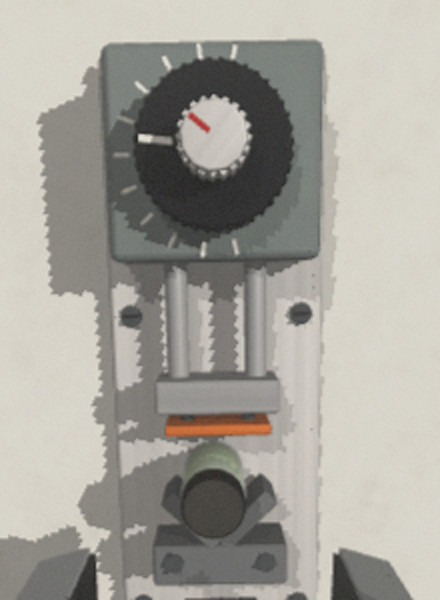

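View pics/s6.png

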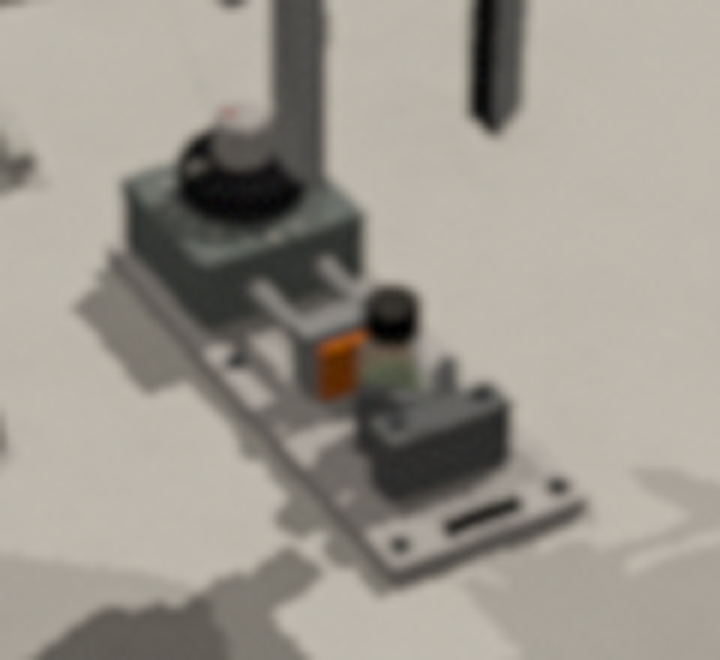

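```bash
python3 -m creep '[[[0.4,0,0],0,0.7],[[1,0,0],0,0.7],[[1.6,0,0],0,0.7],[[2,0,0],0,0.7],[[2.2,0,0],0,0.7],[[2.2,0,0],0,0.7],[[2.2,0,0],0,0.7]]'
python3 - <<'E'
from h import *
go([.5128,.159,.067],105.1)
c=cam("wrist");save(c["img"],"w7.png")
t=cam("top");crop(t,150,300,170,270,5,"t7.png")
print(px(c,328,225,.0765))
E
```

```text
time_s: 9.1
ee_pos: [0.5129, 0.158, 0.1475]
eef_rot: [-3.141, 0.0, 1.834]
force: [0.2, -0.5, 0.0]
grip_width: 0.0655
units [0.02  0.004 1.61 ] twist -0.001 | at [0.5129 0.158  0.1475] yaw 105.09 t 9.1 F [ 0.2 -0.5  0. ] M [-0.063 -0.018  0.036] w 0.0655 j6 -0.03
[0.50836882 0.1799317  0.0765    ]
```

View pics/w7.png

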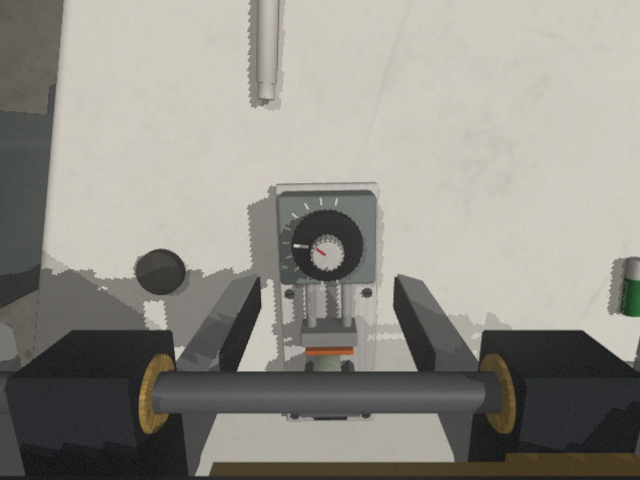

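```bash
python3 - <<'E'
from h import *
c=load("wrist");crop(c,270,390,180,300,5,"w7c.png");print("knob",px(c,327.5,252,.0765),"ring",px(c,327.5,244.5,.058))
E
```

```text
knob [0.51259544 0.16317864 0.0765    ] ring [0.51267092 0.16293433 0.058     ]
```

View pics/w7c.png

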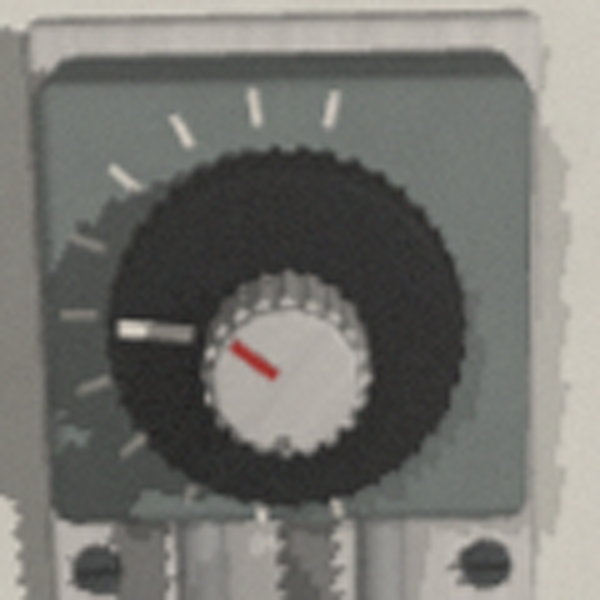

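```bash
python3 -m creep '[[[0.025,0,0.3],0,0.7],[[0.025,0,0.8],0,0.7],[[0.025,0,1.2],0,0.7],[[0.025,0,1.5],0,0.7],[[0.025,0,1.6],0,0.7],[[0.025,0,1.63],0,0.7],[[0.025,0,1.63],0,0.7],[[0.025,0,1.63],0,0.7]]'
python3 - <<'E'
from h import *
go([.5128,.1593,.066],105.1)
t=cam("side");crop(t,260,400,140,260,5,"s8.png")
E
```

```text
time_s: 10.0
ee_pos: [0.513, 0.1598, 0.0672]
eef_rot: [3.14, 0.0, 1.834]
force: [0.1, 0.3, -0.2]
grip_width: 0.0655
units [-0.008 -0.006  0.024] twist -0.001 | at [0.513  0.1598 0.0672] yaw 105.09 t 10.0 F [ 0.1  0.3 -0.2] M [-0.082  0.056 -0.045] w 0.0655 j6 -0.03
```

View pics/s8.png

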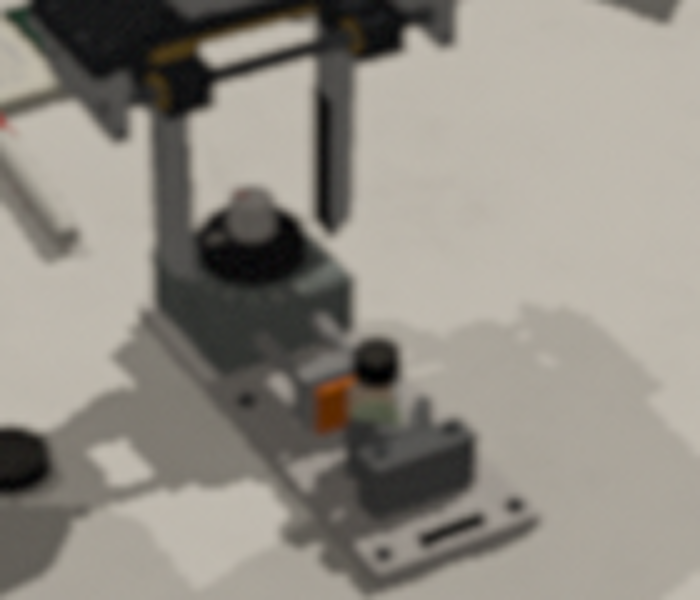

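```bash
python3 -m creep '[[[0,0,0.01],0,0.6],[[0,0,0.01],0,0.55],[[0,0,0.01],0,0.5],[[0,0,0.01],0,0.45],[[0,0,0.01],0,0.45],[[0,0,0.01],0,0.45],[[0,0,0.01],0,0.45]]' 35
python3 - <<'E'
from h import *
go([.5128,.1593,.066],105.1)
t=cam("wrist");crop(t,220,440,150,300,3,"w9.png")
E
```

```text
time_s: 10.75
ee_pos: [0.5125, 0.1598, 0.066]
eef_rot: [-3.141, -0.0, 1.834]
force: [-3.7, -1.2, 4.9]
grip_width: 0.0471
units [-0.011  0.004 -0.   ] twist 0.0 | at [0.5125 0.1598 0.066 ] yaw 105.1 t 10.75 F [-3.7 -1.2  4.9] M [-0.207  0.698  0.03 ] w 0.0471 j6 -0.03
```

View pics/w9.png

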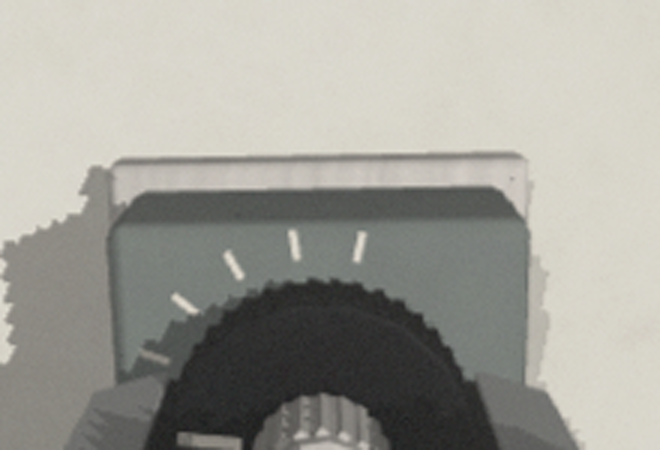

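```bash
python3 -m creep '[[[0,0,0],0.3,0.45],[[0,0,0],0.7,0.45],[[0,0,0],1.1,0.45],[[0,0,0],1.5,0.45],[[0,0,0],1.5,0.45],[[0,0,0],1.5,0.45]]'
cat > st.py <<'E'
from h import *
o=telemetry.get_obs();print(np.degrees(o["eef_rot"]).round(2),"F",o["force"].round(2),"M",o["moment"].round(3),"w",o["grip_width"].round(4),o["ee_pos"].round(4),"t",o["time_s"],o["qpos"][5].round(4),"tau6",o["tau"][5].round(3))
E
python3 st.py
python3 -m creep '[[[0,0,0],0.3,0.45],[[0,0,0],0.7,0.45],[[0,0,0],1.1,0.45],[[0,0,0],1.5,0.45],[[0,0,0],1.5,0.45],[[0,0,0],1.5,0.45]]'
python3 st.py
python3 - <<'E'
from h import *
t=cam("side");crop(t,260,400,140,260,5,"s10.png")
t=cam("top");crop(t,150,300,170,270,5,"t10.png")
t=cam("wrist");crop(t,220,440,150,300,3,"w10.png")
E
```

```text
time_s: 11.4
ee_pos: [0.5124, 0.1598, 0.066]
eef_rot: [-3.141, 0.0, 1.625]
force: [-4.6, -0.7, 4.9]
grip_width: 0.0468
time_s: 12.0
ee_pos: [0.5123, 0.1598, 0.066]
eef_rot: [-3.141, 0.0, 1.415]
force: [-4.8, -0.8, 5.6]
grip_width: 0.0473Traceback (most recent call last):
  File "st.py", line 2, in <module>
    o=telemetry.get_obs();print(np.degrees(o["eef_rot"]).round(2),"F",o["force"].round(2),"M",o["moment"].round(3),"w",o["grip_width"].round(4),o["ee_pos"].round(4),"t",o["time_s"],o["qpos"][5].round(4),"tau6",o["tau"][5].round(3))
                                                                                                                       ^^^^^^^^^^^^^^^^^^^^^
AttributeError: 'float' object has no attribute 'round'
Traceback (most recent call last):
  File "st.py", line 2, in <module>
    o=telemetry.get_obs();print(np.degrees(o["eef_rot"]).round(2),"F",o["force"].round(2),"M",o["moment"].round(3),"w",o["grip_width"].round(4),o["ee_pos"].round(4),"t",o["time_s"],o["qpos"][5].round(4),"tau6",o["tau"][5].round(3))
                                                                                                                       ^^^^^^^^^^^^^^^^^^^^^
AttributeError: 'float' object has no attribute 'round'
```

View pics/s10.png

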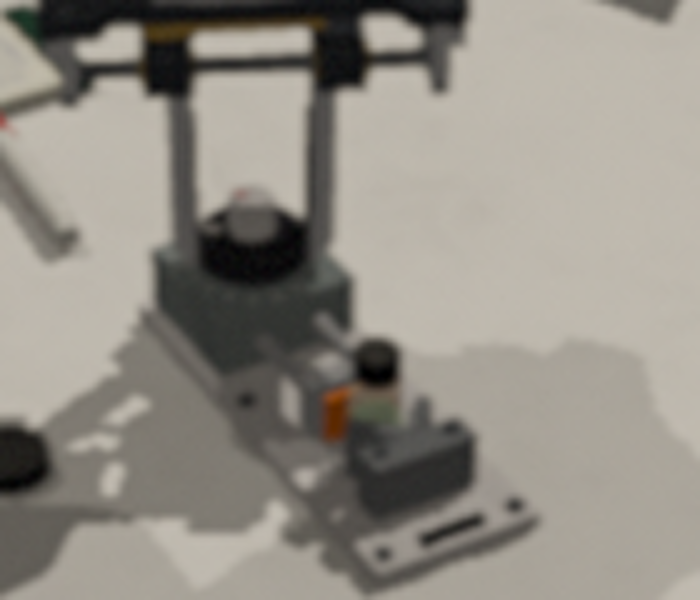

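View pics/w10.png

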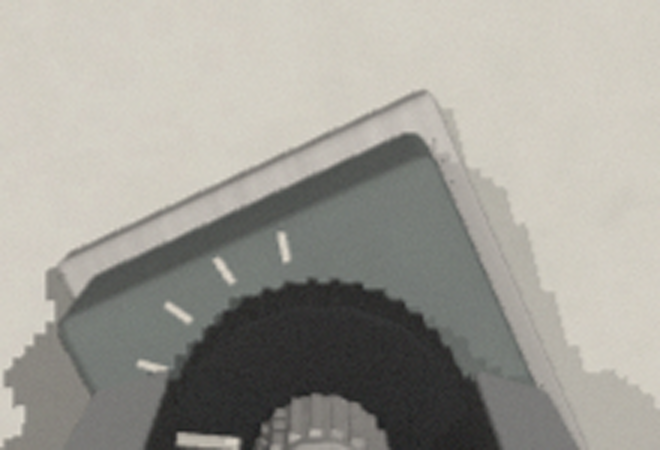

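View pics/t10.png

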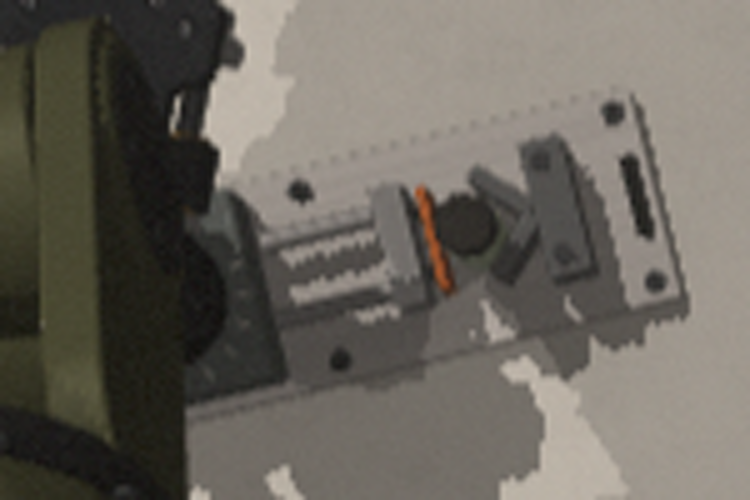

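```bash
sed -i 's/o\["grip_width"\].round(4)/round(o["grip_width"],4)/' st.py; python3 st.py; python3 - <<'E'
from h import *
c=load("top");o=np.array([.53065,.09038,0]);ya=np.array([-.2609,.9654,0]);xa=np.array([.9654,.2609,0])
C=lambda x,y,z: px(c,150+x/5-.4,170+y/5-.4,z)
for n,p in dict(cap=C(467,224,.066),padT=C(426,188,.038),padB=C(452,290,.038),Vap=C(528,222,.038)).items(): print(n,(p-o)@xa,(p-o)@ya)
crop(c,225,275,195,235,14,"t10c.png")
E
```

```text
[-1.7996e+02  1.0000e-02  8.1090e+01] F [-5.54 -0.86  5.83] M [-0.214  1.058 -0.142] w 0.0469 [0.5123 0.1598 0.066 ] t 12.15 0.3895 tau6 -0.108
cap -0.00023636799087546831 -0.04199887512494601
padT 0.019379413459934467 -0.028413486008191335
padB -0.01802397762113704 -0.02922311559541962
Vap -0.0006476009356052488 -0.06070949352403506
```

View pics/t10c.png

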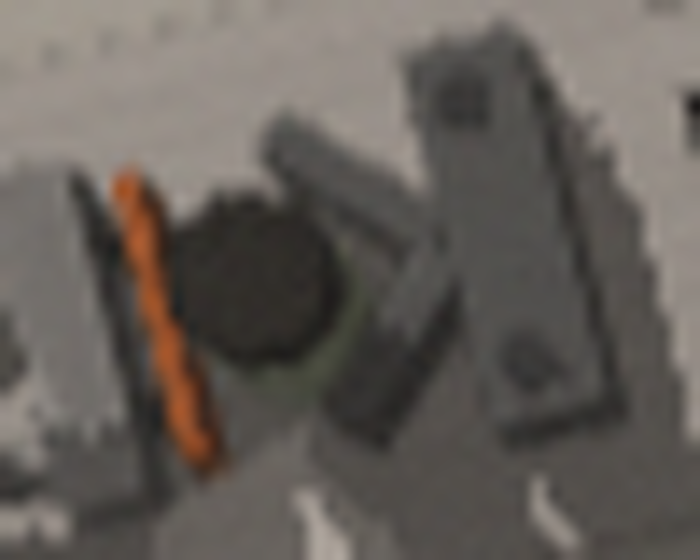

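```bash
python3 -m creep '[[[0,0,0],0.1,0.45],[[0,0,0],0.2,0.45],[[0,0,0],0.3,0.45],[[0,0,0],0.4,0.45],[[0,0,0],0.5,0.45],[[0,0,0],0.6,0.45]]'>/dev/null
python3 st.py
python3 -m creep '[[[0,0,0],0.1,0.45],[[0,0,0],0.2,0.45],[[0,0,0],0.3,0.45]]'>/dev/null
python3 st.py
python3 -m creep '[[[0,0,0],0.1,0.45],[[0,0,0],0.2,0.45],[[0,0,0],0.3,0.45]]'>/dev/null
python3 st.py
python3 -c "
from h import *
c=cam('top');crop(c,225,275,195,235,14,'t11.png')"
```

```text
[-1.7996e+02  2.0000e-02  7.6300e+01] F [-6.36 -0.94  6.86] M [-0.298  1.143  0.302] w 0.0471 [0.5122 0.1598 0.066 ] t 12.75 0.4734 tau6 0.013
[-1.7996e+02  3.0000e-02  7.3900e+01] F [-5.13 -1.26  6.37] M [-0.233  1.12   0.383] w 0.0469 [0.5122 0.1598 0.066 ] t 13.05 0.5153 tau6 0.039
[-1.7996e+02  3.0000e-02  7.1500e+01] F [-6.49 -0.76  6.44] M [-0.236  1.168  0.411] w 0.0473 [0.5122 0.1598 0.066 ] t 13.35 0.5571 tau6 0.098
```

View pics/t11.png

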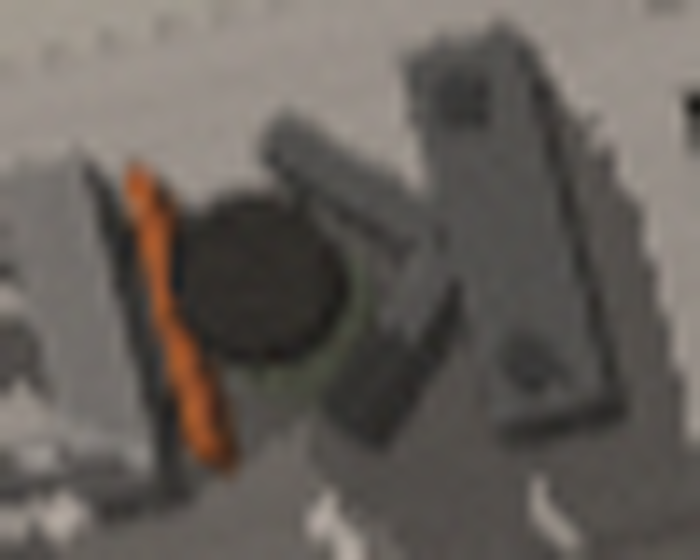

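```bash
for i in 1; do
python3 -m creep '[[[0,0,0],0.1,0.45],[[0,0,0],0.2,0.45]]'>/dev/null; python3 st.py
python3 -m creep '[[[0,0,0],0.1,0.45],[[0,0,0],0.2,0.45]]'>/dev/null; python3 st.py
python3 -m creep '[[[0,0,0],0.1,0.45],[[0,0,0],0.2,0.45]]'>/dev/null; python3 st.py; done
python3 -c "
from h import *
c=cam('top');crop(c,225,275,195,235,14,'t12.png')"
```

```text
[-1.7996e+02  4.0000e-02  6.9910e+01] F [-5.42 -0.96  6.55] M [-0.217  1.252  0.408] w 0.0472 [0.5121 0.1598 0.066 ] t 13.6 0.585 tau6 0.121
[-1.7996e+02  4.0000e-02  6.8310e+01] F [-6.27 -1.    7.44] M [-0.19   1.261  0.475] w 0.0471 [0.5122 0.1598 0.066 ] t 13.8 0.6129 tau6 0.18
[-1.7996e+02  4.0000e-02  6.6720e+01] F [-5.91 -0.52  6.39] M [-0.193  1.32   0.517] w 0.0471 [0.5121 0.1598 0.066 ] t 14.0 0.6408 tau6 0.222
```

View pics/t12.png

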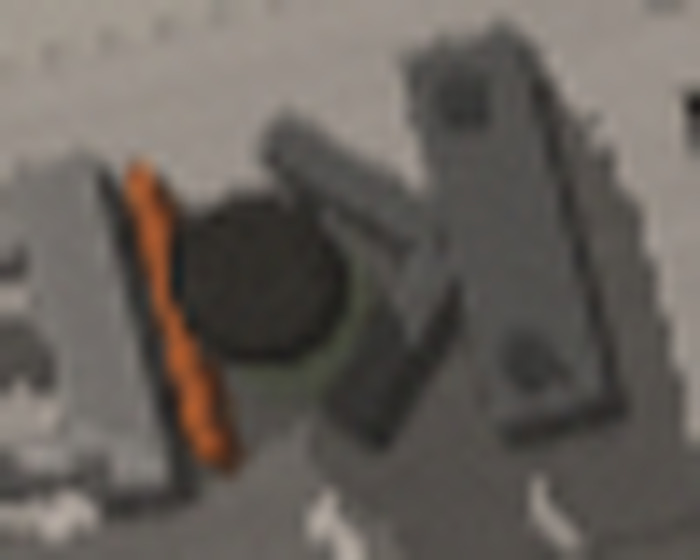

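```bash
python3 - <<'E'
from h import *
o=np.array([.53065,.09038,0]);ya=np.array([-.2609,.9654,0]);xa=np.array([.9654,.2609,0])
cam_=load("top")
def an(fn):
    i=cv2.imread("pics/"+fn).astype(float)
    w=np.clip(i[...,2]-i[...,0]-30,0,60)  # R-B
    v,u=np.mgrid[:i.shape[0],:i.shape[1]]
    return w,225+(u+.5)/14-.5,195+(v+.5)/14-.5
for fn in ["t10c.png","t11.png","t12.png"]:
    w,u,v=an(fn)
    p=px(cam_,(w*u).sum()/w.sum(),(w*v).sum()/w.sum(),.038)
    i=cv2.imread("pics/"+fn).astype(float).sum(2)
    d=255*1.1-i; g=cv2.imread("pics/"+fn).astype(float)
    print(fn,"pad x,y mm",((p-o)@xa*1e3).round(2),((p-o)@ya*1e3).round(2),"wsum",int(w.sum()))
E
```

```text
t10c.png pad x,y mm 1.62 -26.4 wsum 503290
t11.png pad x,y mm 1.31 -27.88 wsum 475792
t12.png pad x,y mm 1.31 -28.09 wsum 472836
```

```bash
python3 st.py; python3 - <<'E'
from h import *
c=cam('wrist');crop(c,220,440,150,300,3,'w13.png')
for f in ["w9.png","w10.png","w13.png"]:
    i=cv2.imread("pics/"+f)[415:450,160:260].astype(float).mean(2)
    w=np.clip(i-90,0,None);w[:,84:]=0;v,u=np.mgrid[:w.shape[0],:w.shape[1]]
    m=w>0;k=m.sum();A=np.polyfit(u[m],v[m],1,w=w[m]);print(f,k,(w*u).sum()/w.sum(),(w*v).sum()/w.sum(),A[0])
E
python3 st.py
```

```text
[-1.7995e+02  4.0000e-02  6.6660e+01] F [-5.63 -1.2   7.04] M [-0.187  1.273  0.462] w 0.0469 [0.5121 0.1598 0.0659] t 14.05 0.6417 tau6 0.291
w9.png 785 53.093328492836996 26.72160630009216 0.09689127503377185
w10.png 941 48.58960475875743 26.357054857898216 0.07518091017767581
w13.png 911 48.17207038398715 27.680185520040645 0.07219905165704503
[-1.7995e+02  4.0000e-02  6.6710e+01] F [-5.61  0.05  6.93] M [-0.207  1.263  0.394] w 0.0472 [0.5121 0.1598 0.066 ] t 14.1 0.6407 tau6 0.628
```

View pics/w13.png

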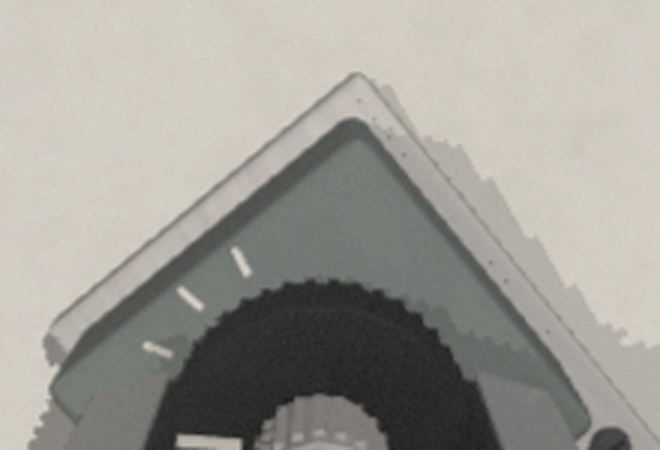

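```bash
python3 -m creep '[[[0,0,0],-0.1,0.45],[[0,0,0],-0.2,0.45]]'>/dev/null; python3 st.py
python3 -m creep '[[[0,0,0],-0.05,0.45],[[0,0,0],-0.1,0.45]]'>/dev/null; python3 st.py
python3 -c "
from h import *
c=cam('top');crop(c,225,275,195,235,14,'t14.png')
c=cam('wrist');crop(c,220,440,150,300,3,'w14.png')
for f in ['w9.png','w10.png','w13.png','w14.png']:
    i=cv2.imread('pics/'+f)[415:450,160:260].astype(float).mean(2)
    w=np.clip(i-90,0,None);w[:,75:]=0;v,u=np.mgrid[:w.shape[0],:w.shape[1]]
    print(f,(w*u).sum()/w.sum(),(w*v).sum()/w.sum())
";python3 st.py
```

```text
[-1.7995e+02  2.0000e-02  6.8330e+01] F [-5.99 -0.34  5.79] M [-0.158  1.191 -0.136] w 0.047 [0.5121 0.1598 0.066 ] t 14.3 0.6123 tau6 0.193
[-1.7995e+02  2.0000e-02  6.9110e+01] F [-4.83 -1.57  6.9 ] M [-0.223  1.239 -0.137] w 0.0471 [0.5122 0.1598 0.066 ] t 14.5 0.5987 tau6 -0.002
w9.png 50.323984239951415 26.44713687259589
w10.png 46.59005313905664 26.22254387654517
w13.png 45.485811096992805 27.53790170075941
w14.png 45.833847217988705 26.404886398274286
[-1.7995e+02  2.0000e-02  6.9110e+01] F [-5.34 -1.03  6.78] M [-0.181  1.242 -0.046] w 0.0471 [0.5122 0.1598 0.066 ] t 14.6 0.5987 tau6 -0.17
```

View pics/t14.png

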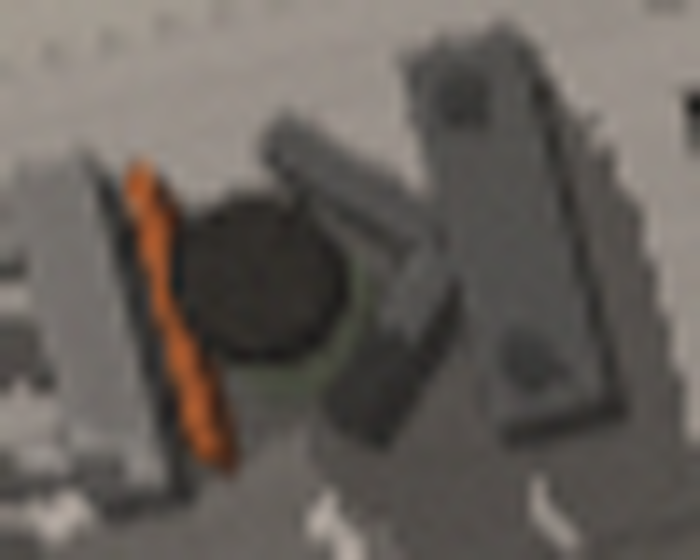

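```bash
python3 -m creep '[[[0,0,0],0,0.53],[[0,0,0],0,0.56],[[0,0,0],0,0.62],[[0,0,0],0,0.7],[[0,0,0],0,0.7],[[0,0,0],0,0.7],[[0,0,-0.3],0,0.7],[[0,0,-0.9],0,0.7],[[0,0,-1.5],0,0.7],[[0,0,-1.8],0,0.7],[[0,0,-1.8],0,0.7]]'
python3 -c "
from h import *
go([.5128,.1593,.15],105.1)
c=cam('wrist');save(c['img'],'w15.png')
c=cam('side');crop(c,260,400,140,260,5,'s15.png')
c=cam('top');crop(c,225,275,195,235,14,'t15.png')"
```

```text
time_s: 15.7
ee_pos: [0.5134, 0.16, 0.158]
eef_rot: [3.138, -0.002, 1.206]
force: [0.5, 0.4, -0.3]
grip_width: 0.0656
units [-0.018 -0.007  0.16 ] twist -4.5 | at [0.5134 0.16   0.158 ] yaw 69.1 t 15.7 F [ 0.5  0.4 -0.3] M [-0.04   0.074 -0.003] w 0.0656 j6 0.6
```

View pics/w15.png

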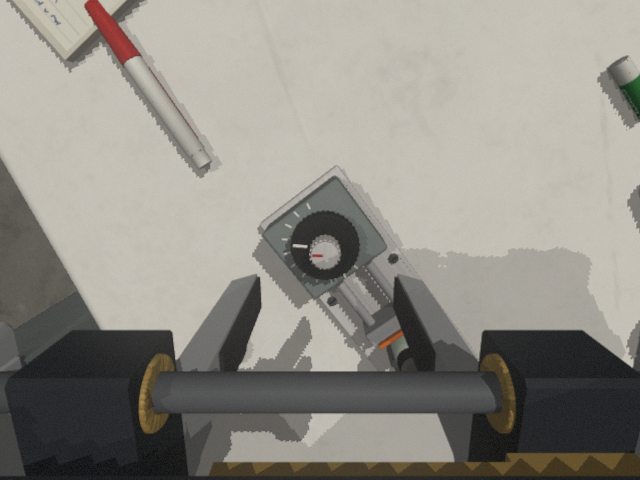

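View pics/s15.png

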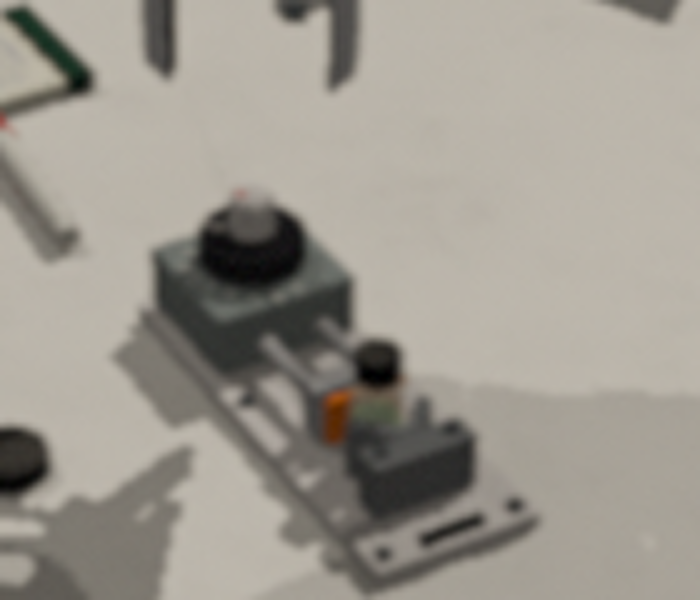

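View pics/t15.png

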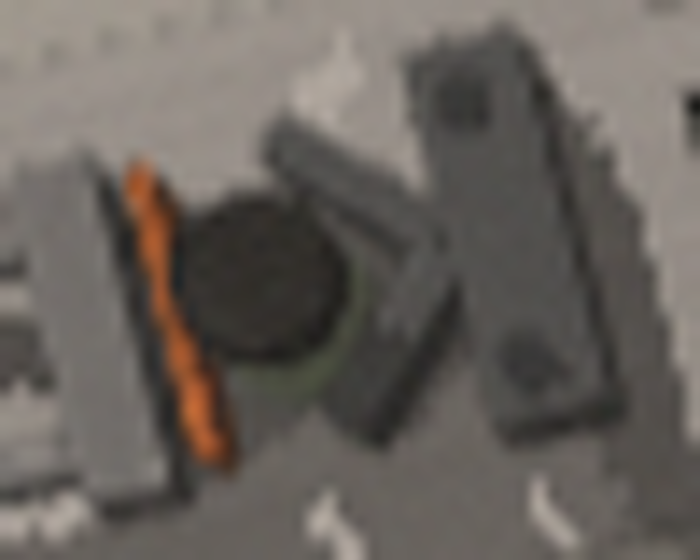

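```bash
python3 -c "
from h import *
c=load('wrist');crop(c,270,390,180,300,5,'w15c.png')
def ang(p,q): return
w=c
"
```

```text
(no output)
```

View pics/w15c.png

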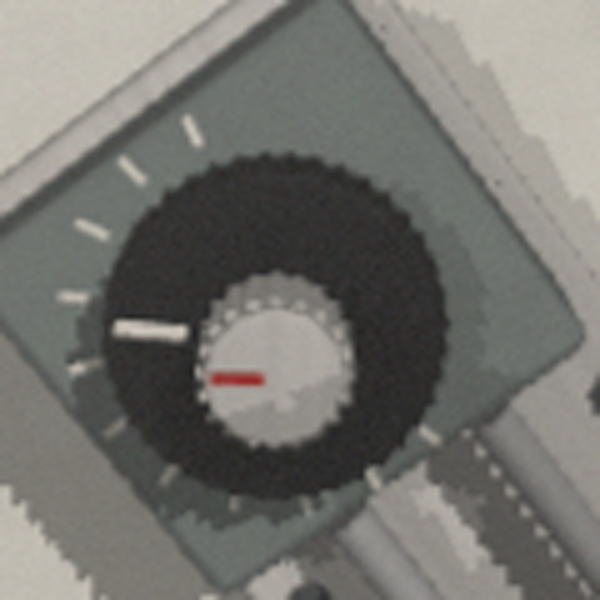

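```bash
python3 -c "
from h import *
print(ctrl.hand_in())"
```

```text
the job is handed in; nothing more can be done
None
```

The black-capped vial is clamped upright in the V at an estimated 10 to 11 N. The job is handed in at about 16 s on the robot's clock; no verdict was reported.

**What I did:** I picked the vial up by its cap, set it on the base plate at the nest, and let go. The top camera put it 42 mm to -y of the clamp's centre. I then gripped only the black ring and turned it clockwise about 38°. I eased it back about 2.4°, let go, and lifted clear.

**Force:** The pad's movement in the pictures suggested 15 to 18 N at the furthest turn, and the torque suggested 14 to 15.5 N. These disagree slightly, and the force may have briefly passed 16 N, which is why I eased back. Comparing the turning torque forwards and backwards gives the final 10.7 N. It is worked out from torque, as nothing measured the force directly.

**Last checks:**
- **Vial:** it stands upright in the V and did not move when I let go of the ring.
- **Ring:** its white mark stayed with the gripper to within about half a degree, so it did not slip.
- **Inner knob:** its red mark kept its direction to within about 2°, which is within reading error. The limit is about 12°.
- **White-capped vials and lens cap:** I never went near them, but did not measure them again at the end.
- **Robot:** it touches nothing, with the force reading near zero.
- **Cameras:** the wrist and top cameras disagreed by about 2 mm along the clamp, so I aimed between them.

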